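# Open the parts cleaner and load the bell

## Task

Open the small parts cleaner: tip its loose lid up by the handle so that the opposite edge turns under the keeper clip, draw it out and lift it off, and lay it handle-end up on the sloped wooden rest, square to it and just above its stop ledge. Then take the bell with the square crown and stand it upright on the floor of the tank. Set both down rather than dropping them, and leave the other things on the bench where they are.

Things in the scene. Friction and masses are not known exactly. Their poses are not given: they have to be found in the camera images.
- tank: Small parts cleaner fixed to the bench, on its left or right half: open rectangular steel tank, outside 150 (its x) x 130 (its y) x 105 mm high, walls and floor 5 mm thick, grey plastic band round its foot. Origin: centre of its underside; z up. Its -x side, roughly towards the robot, carries a keeper clip.
- tank_keeper (a point): Middle of the inner end of the keeper clip's lip, on its underside, at tank (-69, 0, 114) mm: dark steel, 60 mm wide, lip 6 mm thick, from x = -92 to -69 mm, reaching some 10 mm over the lid's edge, 4 mm above the lid; its upright is at x = -92 to -86 mm.
- tank_floor (a point): Centre of the tank's inner floor, 5 mm above the bench.
- lid: Loose steel lid on the tank, about 0.3 kg: plate 158 (x) x 138 (y) x 5 mm, under it a centred plug 128 x 108 x 9 mm that sits in the mouth with 6 mm play each way. Origin: centre of the plate's underside (at the rim, 105 mm up, when closed); z up. Closed, its axes are parallel to the tank's within 1 degree.
- lid_handle (a point): Grip point on the lid's handle, at lid (52, 0, 29) mm. The handle is an upright black plastic tab across the lid near its +x edge: 10 mm thick (lid x), 50 mm wide (lid y), from the plate's top (z = 5 mm) to z = 41 mm.
- lid_edge (a point): Middle of the lid's -x edge, away from the handle, on the plate's underside, at lid (-79, 0, 0) mm. The keeper clip hooks over it, so the lid does not lift straight off: raise the +x (handle) end 0.3 to 0.5 rad, this end pivoting on the tank's rim (lid x = -75 mm), then draw the lid 15 mm or more towards its +x, and lift.
- rest: Sloped wooden lid rest fixed to the bench, on the other half from the tank: a plain board, 168 mm up the slope x 90 mm wide, on a base, rising towards its own +x at 0.42 rad (24 degrees). Origin: centre of the base's underside; z up, axes level. At the low (-x) end a stop ledge stands 20 mm proud of the board, its inner face 84 mm down the slope from the board's middle.
- rest_face (a point): Middle of the board's sloped face, at rest (0, 0, 75) mm; its axes are the rest's (level). The lid is to lie centred here on the flat of its plug (lid origin 9 mm off the board), handle at the high (+x) end, its -x edge just above the ledge.
- bell: Brass bell, about 0.4 kg, standing mouth down on the bench between tank and rest: 64 mm across the mouth, body 56 mm high, with an upright square crown on top, 24 (x) x 14 (y) mm and 30 mm high, so 86 mm in all. Origin: centre of its underside; z up.
- bell_crown (a point): Point in the crown, 80 mm above the bell's underside and 6 mm below the crown's top; fingers closing on it along bell y grip 14 mm.
- bowl: Bystander: round terracotta bowl, 130 mm across, 60 mm high; origin under its centre.
- spool: Bystander: solder spool with red flanges, 60 mm across, 40 mm high; origin under its centre.
- cap: Bystander: flat brass-coloured jar cap, 76 mm across, 12 mm high; origin under its centre.
- jar: Bystander: amber glass jar, 64 mm across, 90 mm high; origin under its centre.
- hammer: Bystander: hammer lying at the right; origin under its middle.
- brush: Bystander: brush lying at the right; origin under its middle.
- blank: Bystander: larger dark metal bell without a crown, 90 mm across, 77 mm high; origin under its centre.
Not all that is in view belongs to the job. What is shaped like the lid but yellow is not meant.

How it is judged (in metres and radians):
On the way, in this order (a step that is already met when the one before it is completed fails the run):
1. the lid is tipped up at its handle end by at least 0.2 rad while its opposite edge is still at the rim under the keeper clip (angle between lid's own z axis and vertical between 0.2 and 1.2 rad and z of lid_handle in the frame of tank above 0.143 m and z of lid_edge in the frame of tank below 0.113 m and x of lid_edge in the frame of tank between -0.09 and -0.066 m), for 0.05 s.
2. the lid lies released and still on the sloped rest, handle-end up (x of lid in the frame of rest between -0.022 and 0.03 m and y of lid in the frame of rest between -0.025 and 0.025 m and z of lid in the frame of rest between 0.07 and 0.103 m and angle between lid's own z axis and vertical between 0.32 and 0.52 rad and angle between the y axis of lid and the y axis of rest, either way round below 0.2 rad and x of lid_handle in the frame of rest above 0 m and linear speed of lid below 0.02 m/s and contact force between the fingers and lid below 0.1 N), for 0.2 s.
At the end, for the whole second after the job is handed in: The lid lies released and still on the sloped rest: its centre within about 25 mm of the board's middle, its slope within 0.1 rad of the board's, square to it within 0.2 rad, handle at the high end; and the bell stands upright (within 0.12 rad), still, on the tank's floor (all of step 2 and x of bell in the frame of tank between -0.045 and 0.045 m and y of bell in the frame of tank between -0.035 and 0.035 m and z of bell in the frame of tank below 0.012 m and angle between bell's own z axis and vertical below 0.12 rad and linear speed of bell below 0.02 m/s); the robot touches nothing.
It fails at once if a bystander is moved more than 40 mm (distance of any of bowl, spool, cap, jar, hammer, brush, blank from where it was at the start of the episode above 0.04 m).
It fails at once if the lid is dropped (falls free faster than 0.7 m/s) (linear speed of lid above 0.7 m/s and contact force between the fingers and lid below 0.05 N).
It fails at once if the bell is dropped (falls free faster than 0.7 m/s) (linear speed of bell above 0.7 m/s and contact force between the fingers and bell below 0.05 N).
It also fails if it takes over 58 s, if anything falls off the work surface, if the arm or the gripper's body presses on something with over 40 N, if the wrist force passes 120 N, or if a joint passes its speed limit or range.

## Robot

A 6-joint arm with a two-finger parallel gripper is mounted at the origin on the work surface. World frame = base frame: x ahead of the robot, y to its left, z up, the work surface at z = 0. Lengths are in mm, angles in rad, forces in N, time in s.
With the tool pointing down it reaches from about 275 to 1000 mm from the base axis. Payload 8.4 kg.
Tool frame: the origin (TCP) lies at the very end of the fingers, on their centre line; the grasp point (between the pads) lies 19 mm behind it; z points along the fingers, y is the line along which they close (so a half turn about z gives the same grasp; the last joint's range is limited). The gripper opens to 85 mm and grips with 20 to 120 N. Pads are 22 mm wide; open, the fingers measure 114 mm over their backs; the gripper's body (76 mm by 85 mm) begins 54 mm behind the grasp point. The pads swing forward as they close: fully open they stand 13 mm farther back than shut.
Start: joints at [-1.218, 0.353, 1.633, -0, 1.155, -0.002], TCP at [217.125, -586.075, 231.281] pointing down, gripper open.
Joint ranges: [-2.63, 2.63], [-0.92, 2.1], [0.06, 2.66], [-1.3, 4.44], [0, 2.69], [-3.02, 3.02]. Speed limits (rad/s): [2.22, 2.22, 2.79, 3.14, 3.14, 3.14].

## Interface

Orientations are given as [roll, pitch, yaw] about the fixed x, y, z axes, in that order (R = Rz(yaw) Ry(pitch) Rx(roll)).
In Python, from rig import telemetry, imaging, r gives the robot as it stands. The module is installed in compiled form; this text tells all that it offers.
- The arm moves only by the tool step_arm, never from a script. Its argument "moves" is a list of rows, each a list of 3 entries, a list of its own where there are three numbers: the turn, a rotation vector about the tool's x, y, z scaled (see below), then the shift along the tool's x, y, z scaled (see below), then the opening, from -1 (shut) to 1 (fully open). A call has 1 to 8 rows; each row is the pose to reach, as a shift and turn from the pose commanded when the call began, along the tool's axes at that moment; what a row does not reach only later rows make up. The controller multiplies each number of a shift by 200 mm and each number of a turn by 45 degrees. A row lasts 1/10 s, in which the tool goes at most 50 mm and 8.59 degrees, less where a joint would pass 70% of its speed; a pose out of reach is approached as far as the arm can. A call with a number of a shift or a turn outside -1 to 1 is refused whole. A call with a gripper value outside its range is refused whole. The fingers move at their own pace and stop on an object; "squeeze" is the grip in N (left out, the last holds). Time passes only in rows, so rows that repeat a pose let the fingers close. It gives the time, the measured TCP pose, the force, the opening and the grip force at its end, in the units of the state.
- telemetry.sense(): the state, without advancing time (a new reading comes with each control period).
- imaging.grab_frame(name): name is "side" or "top" or "wrist"; returns the picture (420x560x3 uint8, red, green, blue); there is no depth.
- imaging.calibration(name): a dict with "fx", "fy", "cx", "cy" (pixels), "dist_coeffs" ([k1, k2, p1, p2, k3] as OpenCV has them; the pictures are not rectified), "cam_to_world" (4x4, takes a point from camera to world coordinates). Camera axes: x right, y up, looking along -z (the intrinsics and any distortion apply to the point x, -y, -z); pixel columns grow to the right and rows downward; lengths in mm; the calibration is good to about 2 mm. A picture is of the moment at which its call begins: read the wrist's pose just before it. calibration takes no time and is no camera call; for the wrist camera it gives the pose at the moment of the call.
- r.sign_off(): hands the job in; it is judged then, once.
Trained networks look in the newest picture that a camera, given by its name, has taken for a name from the list of things; names that differ only in an ending like _2 or _b are one class to them, and where a whole thing is asked for, a point or a joint stands for the part that bears it (a point fixed in the world has none). Each returns a list of dicts, best first, with "conf" (0 to 1); they miss things now and then, are a little off and sometimes report something else, mostly with a low value. They report only what shows in the picture. A call takes as long as a camera call. They do not tell look-alikes from the thing itself.
- imaging.recognise(camera, name): "extent" ([left, top, width, height] in pixels, round what is visible of it).
- imaging.mark_of(camera, name): "xy" ([column, row] in pixels: a listed point, or the origin of a listed thing).
The state is a dict: "clock": time; "qpos": joint angles; "qvel": joint speeds; "joint_efforts": joint torques, N m; "eef_pos": TCP position; "tcp_rot": TCP orientation; "contact_force": force on the tool from outside, world axes, zero at the start; "wrist_torque": the same for the moment, N m; "opening": opening from 0.0 (shut) to 1.0 (fully open); "grasp_force": force on a finger pad.
Only numpy, scipy, OpenCV 4.12 (cv2) and the standard library are available. Lean on these libraries where they do the work, as an engineer would, in place of code of your own. Each camera call takes 0.05 s, during which the arm holds its last target. There are 200 camera calls.

## Working session

There is one attempt and no reset: what is moved stays moved. The work goes in short steps, Python scripts to look and compute and a tool call to move; the robot and the scene stay as the last step left them, time stands still between calls to the robot, and variables do not carry over. Pictures are saved under pics/ and viewed, at most 10 in all, crops included, and the job is handed in when it is done.

Besides the shell and the picture viewer there is one more tool, called after "Call:" as name([rows], argument=value, ...), one row to a line, values as JSON. step_arm: Moves the arm, as the interface text tells. Its arguments: {"type":"object","properties":{"moves":{"type":"array"},"squeeze":{"type":"number"}},"required":["moves"]}

```bash
mkdir -p pics; cat > h.py <<'E'
import numpy as np, cv2
from scipy.spatial.transform import Rotation as R
from rig import telemetry, imaging, r
def ray(cam,px,cal=None):
    c=cal or imaging.calibration(cam); K=np.array([[c['fx'],0,c['cx']],[0,c['fy'],c['cy']],[0,0,1.]])
    p=cv2.undistortPoints(np.array([[px]],float),K,np.array(c['dist_coeffs'],float))[0,0]
    T=np.array(c['cam_to_world']); d=T[:3,:3]@np.array([p[0],-p[1],-1]); return T[:3,3],d/np.linalg.norm(d)
def atz(cam,px,z,cal=None):
    o,d=ray(cam,px,cal); return o+d*(z-o[2])/d[2]
def tri(rays):
    A=sum(np.eye(3)-np.outer(d,d) for o,d in rays); b=sum((np.eye(3)-np.outer(d,d))@o for o,d in rays); return np.linalg.solve(A,b)
def proj(cam,P,cal=None):
    c=cal or imaging.calibration(cam); T=np.array(c['cam_to_world']); q=(np.atleast_2d(P)-T[:3,3])@T[:3,:3]; q=q*[1,-1,-1]
    K=np.array([[c['fx'],0,c['cx']],[0,c['fy'],c['cy']],[0,0,1.]])
    return cv2.projectPoints(q.reshape(-1,1,3),np.zeros(3),np.zeros(3),K,np.array(c['dist_coeffs'],float))[0].reshape(-1,2)
def grab(cam,fn=None):
    im=imaging.grab_frame(cam)
    if fn: cv2.imwrite('pics/'+fn,im[:,:,::-1])
    return im
E
cat > a.py <<'E'
from h import *
np.set_printoptions(precision=1,suppress=True)
for cam in ['side','top']:
    grab(cam,cam+'0.png'); print(cam,np.array(imaging.calibration(cam)['cam_to_world'])[:3])
Z=dict(tank_keeper=114,lid_handle=134,lid_edge=105,lid=105,rest_face=75,rest=0,bell=0,bell_crown=80,tank=0,jar=0,bowl=0,blank=0,cap=0,spool=0)
for n in Z:
    for cam in ['side','top']:
        for d in imaging.mark_of(cam,n)[:2]: print(n,cam,round(d['conf'],2),np.array(d['xy']),atz(cam,d['xy'],Z[n]))
s=telemetry.sense(); print(s['clock'],s['eef_pos'],s['tcp_rot'],s['opening'])
E
python3 a.py
```

```text
side [[  -1.     0.    -0.1  385.7]
 [  -0.1   -0.5    0.9 1340. ]
 [  -0.     0.9    0.5  892.3]]
top [[   0.     1.    -0.2  200.1]
 [  -1.     0.     0.    -5.6]
 [   0.     0.2    1.  1772.1]]
tank_keeper side 0.98 [317.2 183.4] [ 399.9 -249.1  114. ]
tank_keeper side 0.67 [200.7 245.7] [717.6 159.1 114. ]
tank_keeper top 0.68 [353.3 248.6] [ 409. -240.  114.]
tank_keeper top 0.64 [142.  190.8] [574.1 428.  114. ]
lid_handle side 0.91 [284.5 169.6] [ 516.7 -314.2  134. ]
lid_handle side 0.61 [360.5 205.7] [263.9 -58.8 134. ]
lid_handle top 0.73 [367.4 213.1] [ 518.2 -280.8  134. ]
lid_handle top 0.36 [360.2 228. ] [ 470.8 -258.4  134. ]
lid_edge side 0.68 [377.3 196.2] [ 199.9 -180.8  105. ]
lid_edge side 0.65 [321.  180.2] [ 387.2 -293.6  105. ]
lid_edge top 0.95 [356.8 253.4] [ 395.4 -252.2  105. ]
lid_edge top 0.69 [361.1 229.8] [ 470.  -265.7  105. ]
lid side 0.89 [366.5 206.6] [ 240.5 -107.2  105. ]
lid side 0.83 [296.6 183.2] [ 471.5 -266.   105. ]
lid top 0.6 [361.  231.6] [ 464.3 -265.3  105. ]
lid top 0.39 [333.7 141.6] [ 756.1 -177.8  105. ]
rest_face side 0.83 [281.6 2
[... 800 characters left out ...]
ide 0.3 [297.7 181.7] [ 479.3 -493.8    0. ]
jar top 0.75 [332.9 141.3] [ 792.1 -185.9    0. ]
bowl side 0.91 [187.8 273.8] [772.4 139.2   0. ]
bowl side 0.7 [259.4 249.2] [575.5  -4.    0. ]
bowl top 0.74 [238.7 143.2] [775.9 137.1   0. ]
blank side 0.91 [228.2 354.5] [598.2 458.    0. ]
blank side 0.59 [257.3 229.5] [ 596.2 -122.8    0. ]
blank top 0.83 [138.3 189.3] [604.7 470.9   0. ]
blank top 0.75 [331.5 142.6] [ 787.2 -181.1    0. ]
cap side 0.72 [324.1 248.7] [372.3 -17.2   0. ]
cap top 0.62 [279.3 263.7] [367.2 -12.9   0. ]
spool side 0.86 [200.7 243.6] [768.9 -26.2   0. ]
spool top 0.85 [286.2 142.4] [783.2 -25.5   0. ]
1.5 [ 217.1 -586.1  231.3] [-3.1  0.   0.4] 1.0007735716620039
```

```bash
python3 -c "
import cv2
a=cv2.imread('pics/side0.png');b=cv2.imread('pics/top0.png')
c=cv2.resize(a[130:370,170:450],(560,480));cv2.imwrite('pics/s1.png',cv2.resize(a[140:380,160:440],(800,600),interpolation=2)[:, :])
cv2.imwrite('pics/t1.png',cv2.resize(b[110:320,120:400],(800,600),interpolation=2))"
```

```text
(no output)
```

View pics/s1.png

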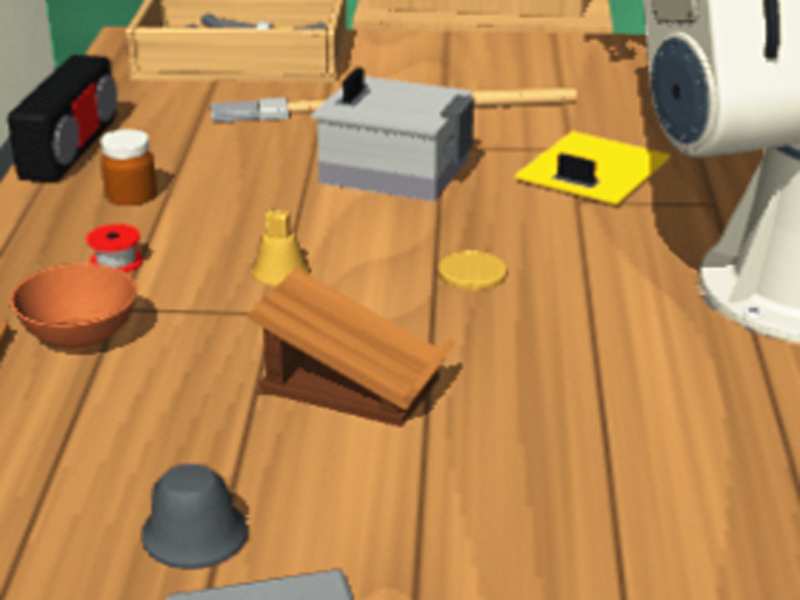

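View pics/t1.png

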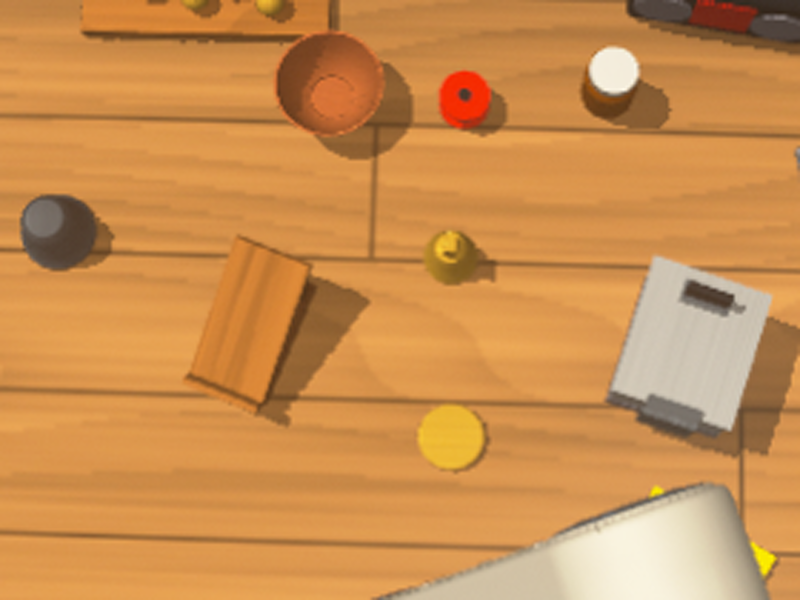

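The side view shows the tank with its black handle at about crop (355,85) and the yellow decoy lid at (590,165). The top view shows the lid corners at about (655,257), (770,293), (730,430) and (608,400), the bell at (450,255) and the rest at (250,325). Next I'll compute poses from the corners.

```bash
cat > b.py <<'E'
from h import *
from scipy.optimize import least_squares
np.set_printoptions(precision=2,suppress=True)
f=lambda l:[(120+.35*(a+.5),110+.35*(b+.5)) for a,b in l]
g=lambda l:[(160+.35*(a+.5),140+.4*(b+.5)) for a,b in l]
def fit(model,obs,x0):
    def res(v):
        c,s=np.cos(v[2]),np.sin(v[2]); M=np.array([[c,-s,0],[s,c,0],[0,0,1]])
        return np.concatenate([(proj(cam,np.array(model)[ix]@M.T+[v[0],v[1],0],C[cam])-np.array(px)).ravel() for cam,ix,px in obs])
    C={c:imaging.calibration(c) for c in('side','top')}
    s=least_squares(res,x0,loss='soft_l1'); print(s.x, res(s.x).round(1)); return s.x
# lid top corners: +x+y, +x-y, -x-y, -x+y
m=[[79,69,110],[79,-69,110],[-79,-69,110],[-79,69,110]]
fit(m,[('top',[0,1,2,3],f([(655,257),(770,293),(730,432),(608,400)])),('side',[0,1,3],g([(315,118),(358,77),(440,132)]))],[465,-265,-.3])
c,s=np.cos(.42),np.sin(.42); P=lambda u,w:[u*c,w,75+u*s]
m=[P(84,45),P(84,-45)]
def P2(u,w,n=20): return [u*c-n*s,w,75+u*s+n*c]
m+=[P2(-84,-45),P2(-84,45)]
fit(m,[('top',[0,1,2,3],f([(238,236),(312,266),(268,402),(190,375)])),('side',[0,1],g([(252,315),(288,272)]))],[487,220,-.3])
E
python3 b.py
```

```text
[ 464.96 -267.35   -0.29] [-1.5  0.8  0.1  1.4  0.4  0.6  0.5 -1.8 -0.5 -0.5 -1.3 -0.2  0.   0.8]
[488.18 215.96  -0.31] [-0.9 -0.3 -0.1 -1.7 -0.7  0.9  0.3  1.1 -0.7 -1.6  0.5 -1.8]
```

```bash
cat >> h.py <<'E'
def tool(yaw_lid,tilt): # tool x=lid y, y=lid x, z=-lid z
    c,s=np.cos(yaw_lid),np.sin(yaw_lid)
    L=R.from_euler('z',yaw_lid)*R.from_euler('y',-tilt)
    M=L.as_matrix(); return np.column_stack([M[:,1],M[:,0],-M[:,2]])
def plan(pos,M,base=None):
    s=telemetry.sense(); R0=R.from_euler('xyz',s['tcp_rot']); p0=np.array(s['eef_pos'])
    if base: p0,R0=np.array(base[0]),R.from_matrix(base[1])
    print('turn',((R0.inv()*R.from_matrix(M)).as_rotvec()/np.radians(45)).round(3),'shift',(R0.inv().apply(np.array(pos)-p0)/200).round(3))
E
python3 -c "
from h import *
plan([495,-276,255],tool(-.29,0)); print(telemetry.sense())"
```

```text
turn [-0.     0.    -1.179] shift [ 1.841 -0.971 -0.119]
{'clock': 1.5, 'qpos': array([-1.21838517e+00,  3.52986228e-01,  1.63341019e+00, -3.06463719e-05,
        1.15522099e+00, -2.39738202e-03]), 'qvel': array([ 5.31827016e-05,  2.29632656e-04, -5.79084103e-06,  6.39105763e-04,
        1.16762695e-03,  6.91575989e-04]), 'joint_efforts': array([-6.08337577e-04, -6.05158138e+01, -3.42435372e+01, -1.32564355e-04,
        1.13208855e-03, -2.91990325e-06]), 'eef_pos': array([ 217.12080538, -586.06390646,  231.28520635]), 'tcp_rot': array([-3.14156783e+00,  2.79781472e-05,  3.54820914e-01]), 'contact_force': array([-0.25852649,  0.52156458, -0.01275322]), 'wrist_torque': array([-0.00227625, -0.0250311 , -0.01200867]), 'grasp_force': 0.0, 'opening': 1.0007735716620039}
```

Call:
step_arm([
  [[0,0,-0.6],[0.92,-0.485,-0.1],1],
  [[0,0,-0.6],[0.92,-0.485,-0.1],1],
  [[0,0,-0.6],[0.92,-0.485,-0.1],1],
  [[0,0,-0.6],[0.92,-0.485,-0.1],1],
  [[0,0,-0.6],[0.92,-0.485,-0.1],1],
])

```text
clock: 2.0
eef_pos: [358.8, -428.0, 252.1]
tcp_rot: [3.141, -0.001, 0.83]
contact_force: [-0.0, -1.1, 0.7]
opening: 0.998
grasp_force: 0.0
```

```bash
python3 -c "
from h import *
plan([495,-276,255],tool(-.29,0)); "
```

```text
turn [ 0.001 -0.001 -0.574] shift [ 1.02  -0.01  -0.013]
```

Call:
step_arm([
  [[0,0,-0.57],[1,-0.01,-0.01],1],
  [[0,0,-0.57],[1,-0.01,-0.01],1],
  [[0,0,-0.57],[1,-0.01,-0.01],1],
  [[0,0,-0.57],[1,-0.01,-0.01],1],
  [[0,0,-0.57],[1,-0.01,-0.01],1],
  [[0,0,-0.57],[1,-0.01,-0.01],1],
])

```text
clock: 2.6
eef_pos: [490.6, -282.1, 253.2]
tcp_rot: [-3.141, 0.0, 1.276]
contact_force: [-0.8, 0.3, 0.1]
opening: 1.0
grasp_force: 0.0
```

```bash
python3 -c "
from h import *
cal=imaging.calibration('wrist'); grab('wrist','w1.png')
for n,z in [('lid_handle',134),('tank_keeper',114),('lid',105),('lid_edge',105)]:
  for d in imaging.mark_of('wrist',n)[:2]: print(n,d['conf'],d['xy'],atz('wrist',d['xy'],z,cal))
print(proj('wrist',[[514.8,-282.3,134]],cal))
import h
s=telemetry.sense();print(s['eef_pos'],s['tcp_rot'],s['qpos'])
"
```

```text
lid_handle 0.68 [314.2, 198.1] [ 524.2907403  -287.01248743  134.        ]
tank_keeper 0.74 [184.4, 195.7] [ 405.17141451 -253.62096654  114.        ]
lid 0.85 [91.0, 231.4] [ 294.69961513 -262.22172478  105.        ]
lid 0.77 [255.8, 191.1] [ 471.75812265 -271.1344321   105.        ]
lid_edge 0.72 [86.6, 284.0] [ 262.03704577 -316.42057504  105.        ]
lid_edge 0.7 [179.6, 189.0] [ 399.75495808 -247.07843341  105.        ]
[[302.69230267 196.21015011]]
[ 489.21771986 -283.89301359  253.25504584] [-3.14141561e+00  1.53205723e-04  1.27170325e+00] [-5.28345377e-01  2.40217318e-01  1.73860009e+00 -2.06360777e-04
  1.16291285e+00 -2.29170417e-01]
```

View pics/w1.png

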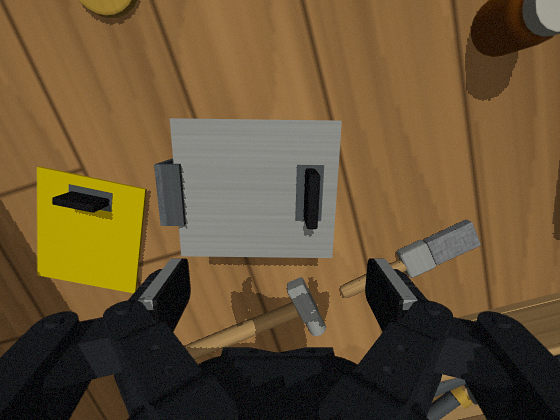

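The wrist view shows the lid corners at (171,119), (341,121), (333,257) and (180,257), with the handle's top from about (312,169) to (312,228). I'll fit the pose to these.

```bash
python3 -c "
from h import *
from scipy.optimize import least_squares
np.set_printoptions(precision=2,suppress=True)
cal=imaging.calibration('wrist')
m=np.array([[-79,69,110],[79,69,110],[79,-69,110],[-79,-69,110]]);px=np.array([(171,119),(341,121),(333,257),(180,257)])
def pr(v,m):
  M=R.from_euler('z',v[2]).as_matrix(); return proj('wrist',m@M.T+[v[0],v[1],0],cal)
s=least_squares(lambda v:(pr(v,m)-px).ravel(),[465,-267,-.29]); print(s.x,s.fun)
v=s.x
print(pr(v,np.array([[57,25,146],[57,-25,146],[47,25,146],[47,-25,146],[-69,30,120],[-69,-30,120],[-92,-30,120]])))
"
```

```text
[ 471.08 -273.87   -0.31] [-1.37 -0.22  0.67 -0.24 -0.69  1.1   1.49 -0.46]
[[320.71 174.54]
 [317.82 230.26]
 [308.86 174.41]
 [306.6  230.14]
 [180.52 162.97]
 [185.41 224.52]
 [161.88 224.27]]
```

```bash
python3 -c "
from h import *
plan([520,-289,117],tool(-.31,0)); print(tool(-.31,0))"
```

```text
turn [-0.     0.     0.014] shift [0.021 0.155 0.681]
[[ 0.30505864  0.95233357 -0.        ]
 [ 0.95233357 -0.30505864  0.        ]
 [ 0.         -0.         -1.        ]]
```

Call:
step_arm([
  [[0,0,0.015],[0.02,0.155,0.1],1],
  [[0,0,0.015],[0.02,0.155,0.35],1],
  [[0,0,0.015],[0.02,0.155,0.55],1],
  [[0,0,0.015],[0.02,0.155,0.68],1],
  [[0,0,0.015],[0.02,0.155,0.68],0],
  [[0,0,0.015],[0.02,0.155,0.68],0],
], squeeze=60)

```text
clock: 3.45
eef_pos: [520.7, -288.8, 117.7]
tcp_rot: [-3.141, 0.0, 1.261]
contact_force: [1.7, -0.7, 0.4]
opening: 0.692
grasp_force: 0.0
```

Call:
step_arm([
  [[0,0,0],[0,0,0],-1],
  [[0,0,0],[0,0,0],-1],
  [[0,0,0],[0,0,0],-1],
  [[0,0,0],[0,0,0],-1],
  [[0,0,0],[0,0,0],-1],
], squeeze=60)

```text
clock: 3.95
eef_pos: [521.6, -288.5, 118.8]
tcp_rot: [3.139, 0.001, 1.262]
contact_force: [-0.7, -0.1, 8.1]
opening: 0.104
grasp_force: 59.8
```

```bash
python3 -c "
from h import *
cal=imaging.calibration('wrist'); grab('wrist','w2.png')
s=telemetry.sense();print(s)"
```

```text
{'clock': 4.0, 'qpos': array([-5.07627714e-01,  4.34622039e-01,  1.79194326e+00, -1.83599203e-04,
        9.12705226e-01, -1.98842837e-01]), 'qvel': array([ 4.65094584e-04,  5.43007906e-05,  5.20687669e-05, -8.75695211e-04,
        1.24407460e-03, -3.84639300e-04]), 'joint_efforts': array([ 3.50411050e-01, -5.61046958e+01, -2.64753860e+01,  1.66676911e-01,
       -4.04885486e-01,  1.16358968e-02]), 'eef_pos': array([ 521.64099517, -288.50243861,  118.80959584]), 'tcp_rot': array([3.13934503e+00, 6.01349955e-04, 1.26212290e+00]), 'contact_force': array([-1.06436232, -0.57236977,  8.17411829]), 'wrist_torque': array([-0.00777192,  0.28136744,  0.03383365]), 'grasp_force': 59.753862619400024, 'opening': 0.10507936909993736}
```

View pics/w2.png

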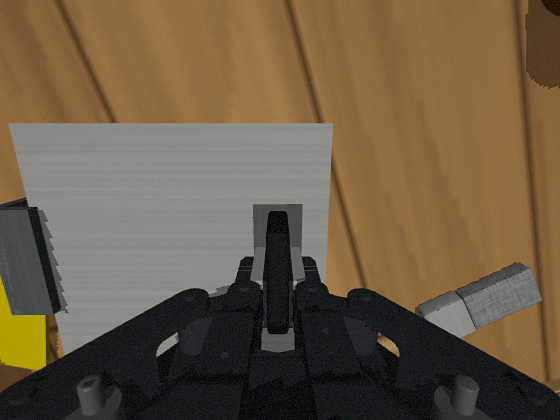

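The handle is gripped at about (278,270), with the plate still lying flat. Next I'll tip the lid about the rim.

Call:
step_arm([
  [[-0.076,0,0],[-0.0,-0.005,-0.045],-1],
  [[-0.153,0,0],[0,-0.013,-0.081],-1],
  [[-0.23,0,0],[0,-0.022,-0.117],-1],
  [[-0.306,0,0],[0,-0.035,-0.153],-1],
  [[-0.38,0,0],[0,-0.048,-0.188],-1],
  [[-0.446,0,0],[0,-0.062,-0.217],-1],
  [[-0.446,0,0],[0,-0.062,-0.217],-1],
  [[-0.446,0,0],[0,-0.062,-0.217],-1],
], squeeze=80)

```text
clock: 4.8
eef_pos: [508.6, -284.0, 160.7]
tcp_rot: [2.793, -0.0, 1.262]
contact_force: [-1.7, 1.4, -0.3]
opening: 0.099
grasp_force: 78.4
```

```bash
python3 -c "
from h import *
grab('side','s2.png'); grab('wrist','w3.png')
a=cv2.imread('pics/s2.png')[140:240,240:360];b=cv2.imread('pics/w3.png')
cv2.imwrite('pics/c2.png',np.hstack([cv2.resize(a,(480,400),interpolation=2),cv2.resize(b,(320,240)).copy() if 0 else cv2.copyMakeBorder(cv2.resize(b,(320,240)),0,160,0,0,0)]))
s=telemetry.sense();print(s['eef_pos'],s['tcp_rot'],s['contact_force'],s['wrist_torque'],s['grasp_force'],s['qpos'])"
```

```text
[ 508.9069965  -284.04060897  160.335702  ] [ 2.79361450e+00 -3.55771042e-04  1.26228089e+00] [-2.98039399  0.08505549  0.9754685 ] [0.439654   1.10564154 0.07521786] 78.5987663269043 [-0.56217782  0.23083024  2.04395976  0.16914629  0.53548581 -0.38476418]
```

View pics/c2.png

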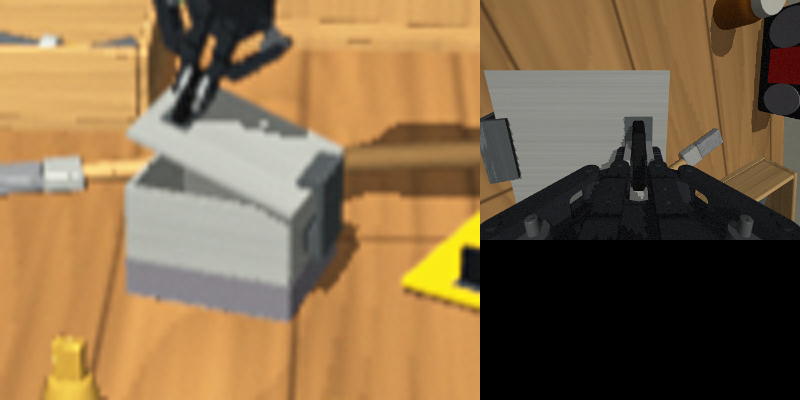

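Call:
step_arm([
  [[0,0,0],[0,0.04,0],-1],
  [[0,0,0],[0,0.08,0],-1],
  [[0,0,0],[0,0.13,0],-1],
  [[0,0,0],[0,0.15,0],-1],
  [[0,0,0],[0,0.21,-0.15],-1],
  [[0,0,0],[0,0.27,-0.35],-1],
  [[0,0,0],[0,0.34,-0.5],-1],
  [[0,0,0],[0,0.34,-0.55],-1],
])

```text
clock: 5.7
eef_pos: [536.4, -293.5, 292.0]
tcp_rot: [2.784, 0.002, 1.262]
contact_force: [0.6, 0.3, -2.1]
opening: 0.102
grasp_force: 79.0
```

```bash
python3 -c "
from h import *
cal=imaging.calibration('wrist'); s=telemetry.sense();grab('wrist','w4.png')
print(s['eef_pos'],s['tcp_rot'],s['contact_force'],s['wrist_torque'],s['grasp_force'],s['qpos'])
M=R.from_euler('xyz',s['tcp_rot']).as_matrix()
print(M[:,1])
# lid plate corners predicted
def L(x,y,z): return np.array(s['eef_pos'])+M@np.array([y,x-52,-(z-13.5)])
print(proj('wrist',[L(79,69,5),L(79,-69,5),L(-79,69,5),L(-79,-69,5)],cal))
"
```

```text
[ 536.36596697 -293.51786673  291.95689684] [2.78437010e+00 1.68763439e-03 1.26197545e+00] [ 0.62605225  0.26169203 -2.14110885] [ 0.01868697  0.13055896 -0.00362827] 78.96484136581421 [-0.54893816  0.10818741  1.86118676  0.11112722  0.82715608 -0.30144268]
[ 0.89273004 -0.28418635  0.34967297]
[[331.91159069 126.10386564]
 [320.36658614 358.55692135]
 [  7.73777643 125.8146043 ]
 [ 64.03286975 358.36216872]]
```

View pics/w4.png

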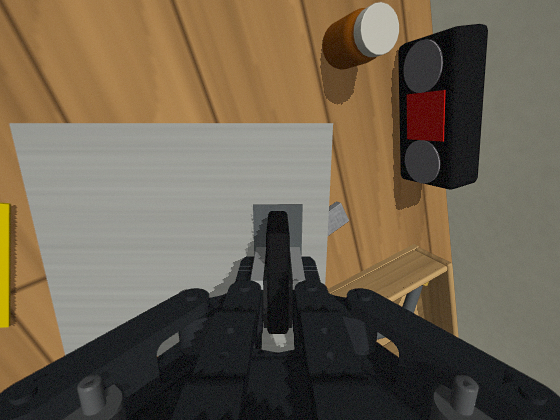

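The lid is off and held squarely, with corners at (10,124) and (333,124), close to the prediction. I'll move towards the rest.

```bash
python3 -c "
from h import *
plan([530,-110,280],tool(-.31,.42)); plan([530,20,270],tool(-.31,.42),([530,-110,280],tool(-.31,.42)))"
```

```text
turn [-0.082  0.001  0.002] shift [ 0.864 -0.303 -0.054]
turn [0. 0. 0.] shift [ 0.619 -0.201 -0.035]
```

Call:
step_arm([
  [[-0.02,0,0],[0.1,-0.03,-0.01],-1],
  [[-0.04,0,0],[0.3,-0.1,-0.02],-1],
  [[-0.06,0,0],[0.5,-0.17,-0.03],-1],
  [[-0.08,0,0],[0.7,-0.24,-0.04],-1],
  [[-0.08,0,0],[0.86,-0.3,-0.05],-1],
  [[-0.08,0,0],[0.96,-0.33,-0.06],-1],
  [[-0.08,0,0],[1.0,-0.35,-0.06],-1],
  [[-0.08,0,0],[1.0,-0.35,-0.06],-1],
])

```text
clock: 6.55
eef_pos: [527.3, -79.4, 272.9]
tcp_rot: [2.731, 0.001, 1.264]
contact_force: [0.1, 0.1, -2.3]
opening: 0.105
grasp_force: 79.0
```

Call:
step_arm([
  [[0,0,0],[0.1,-0.03,0],-1],
  [[0,0,0],[0.25,-0.08,0],-1],
  [[0,0,0],[0.38,-0.13,0],-1],
  [[0,0,0],[0.45,-0.15,0],-1],
  [[0,0,0],[0.45,-0.15,0],-1],
  [[0,0,0],[0.45,-0.15,0],-1],
])

```text
clock: 7.15
eef_pos: [529.3, 12.9, 262.0]
tcp_rot: [2.729, 0.001, 1.262]
contact_force: [-0.5, -0.0, -2.7]
opening: 0.103
grasp_force: 79.0
```

```bash
python3 -c "
from h import *
cal=imaging.calibration('wrist'); s=telemetry.sense();grab('wrist','w5.png')
print(s['eef_pos'],s['tcp_rot'],s['contact_force'],s['wrist_torque'],s['grasp_force'],s['qpos'])
for n,z in [('rest_face',75),('bell_crown',80)]:
  for d in imaging.mark_of('wrist',n)[:2]: print(n,d['conf'],d['xy'],atz('wrist',d['xy'],z,cal))
"
```

```text
[529.28717777  12.87725697 261.97979743] [2.72941787e+00 7.49498213e-04 1.26210161e+00] [-0.48621628 -0.03506604 -2.69328067] [ 0.03679559  0.27385843 -0.03900909] 78.95906567573547 [ 0.132937   -0.00880323  2.0741391  -0.26440294  0.71758818  0.60974191]
```

View pics/w5.png

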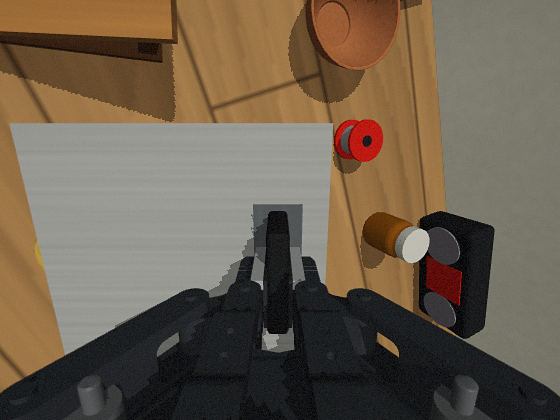

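The wrist view shows the rest's near board edge running from (0,37) to its high corner at about (177,41), nearly parallel to the lid's edge. I'll locate it.

```bash
python3 -c "
from h import *
np.set_printoptions(precision=2,suppress=True)
cal=imaging.calibration('wrist')
c=atz('wrist',(177,41),109.3,cal)
# intersect (0,37.5) with board plane via iteration
def board(v,u,w,n=0):
  M=R.from_euler('z',v[2]).as_matrix(); return np.array([v[0],v[1],0])+M@np.array([u*np.cos(.42)-n*np.sin(.42),w,75+u*np.sin(.42)+n*np.cos(.42)])
for v in ([488.2,216,-.31],[488,222,-.31],[492,222,-.31],[490,220,-.29],[490,220,-.33]):
  print(v,proj('wrist',[board(v,84,-45),board(v,0,-45),board(v,-30,-45)],cal).ravel(), board(v,84,-45))
print(c)
b=cv2.imread('pics/w5.png');cv2.imwrite('pics/x.png',cv2.resize(b[0:80,0:220],(800,290),interpolation=2))
import sys
g=cv2.cvtColor(b,6).astype(int)
for x in (5,60,120,165): print(x,g[30:50,x])
print(g[30,165:190])
"
```

```text
[488.2, 216, -0.31] [174.35  39.09  72.03  39.17  35.59  39.19] [547.52 149.75 109.25]
[488, 222, -0.31] [171.05  30.99  67.75  31.09  30.94  31.12] [547.32 155.75 109.25]
[492, 222, -0.31] [175.84  29.86  73.    29.96  36.37  29.99] [551.32 155.75 109.25]
[490, 220, -0.29] [175.43  31.14  73.02  33.37  36.63  34.15] [550.63 154.95 109.25]
[490, 220, -0.33] [173.47  35.13  70.41  33.11  33.61  32.38] [547.98 152.57 109.25]
[549.01 147.99 109.3 ]
5 [121  81  40  45  46  49  36  30  38  41  33  26  12  24  44  46  43  43
  43  52]
60 [120 118 121 121  40  42  51  47  43  44  38  33  40  36  37  40  42  42
  19  18]
120 [122 118 120 119 120 120 125  41  39  50  39  40  40  34  38  40  39  36
  32  37]
165 [122 124 123 120 121 120 120 119 124  33  42  45  40  59  74  78  75  74
  73  81]
[122 123 121 123 124 124 124  57  65  59  64  68  99 118 104  90  77  77
  88  97 103 120 121 123 126]
```

```bash
python3 -c "
from h import *
from scipy.optimize import least_squares
np.set_printoptions(precision=2,suppress=True)
cal=imaging.calibration('wrist')
def board(v,u,w):
  M=R.from_euler('z',v[2]).as_matrix(); return np.array([v[0],v[1],0])+M@np.array([u*np.cos(.42),w,75+u*np.sin(.42)])
def f(v):
  p=proj('wrist',[board(v,84,-45),board(v,-53,-45)],cal); 
  l=lambda x:p[1,1]+(x-p[1,0])*(p[0,1]-p[1,1])/(p[0,0]-p[1,0])
  return [p[0,0]-171.5,l(171.5)-38.8,l(5)-31.2]
v=least_squares(f,[488,216,-.33]).x; print(v,f(v))
M=tool(v[2],.42)
for u,n in((54,52),(54,22.5)):
  P=v*[1,1,0]+R.from_euler('z',v[2]).apply([u*np.cos(.42)-n*np.sin(.42),0,75+u*np.sin(.42)+n*np.cos(.42)])
  print(P);plan(P,M)
"
```

```text
[489.16 219.29  -0.36] [np.float64(-5.684341886080802e-14), np.float64(1.4210854715202004e-14), np.float64(-3.907985046680551e-14)]
[515.51 209.51 144.5 ]
turn [-0.01 -0.02  0.05] shift [ 0.92 -0.57  0.39]
[526.79 205.33 117.56]
turn [-0.01 -0.02  0.05] shift [ 0.91 -0.57  0.54]
```

Call:
step_arm([
  [[0,0,0],[0.12,-0.08,0.03],-1],
  [[0,-0.01,0.02],[0.32,-0.2,0.08],-1],
  [[-0.01,-0.015,0.035],[0.52,-0.33,0.13],-1],
  [[-0.01,-0.015,0.035],[0.72,-0.45,0.2],-1],
  [[-0.01,-0.015,0.035],[0.88,-0.55,0.27],-1],
  [[-0.01,-0.015,0.035],[0.915,-0.57,0.35],-1],
  [[-0.01,-0.015,0.035],[0.915,-0.57,0.39],-1],
  [[-0.01,-0.015,0.035],[0.915,-0.57,0.39],-1],
])

```text
clock: 8.1
eef_pos: [515.3, 208.9, 144.4]
tcp_rot: [2.722, 0.002, 1.231]
contact_force: [0.0, 0.4, -2.4]
opening: 0.102
grasp_force: 79.0
```

```bash
python3 -c "
from h import *
s=telemetry.sense()
print(s['eef_pos'],s['tcp_rot'],s['contact_force'],s['grasp_force'])
v=np.array([489,218.5,-.345]);M=tool(v[2],.42)
u,n=54,22.5
P=v*[1,1,0]+R.from_euler('z',v[2]).apply([u*np.cos(.42)-n*np.sin(.42),0,75+u*np.sin(.42)+n*np.cos(.42)])
print(P);plan(P,M)
grab('side','s3.png');grab('wrist','w6.png')
a=cv2.imread('pics/s3.png')[180:320,220:360];b=cv2.imread('pics/w6.png')
cv2.imwrite('pics/c3.png',np.hstack([cv2.resize(a,(420,420),interpolation=2),b[:,:370]]))
"
```

```text
[515.27204545 208.92455828 144.40007454] [2.72181194e+00 1.53747066e-03 1.23113556e+00] [ 0.0206377   0.37184626 -2.37163384] 78.97284507751465
[526.7674213  204.92742582 117.56356562]
turn [-0.    -0.001  0.007] shift [0.001 0.001 0.147]
```

View pics/c3.png

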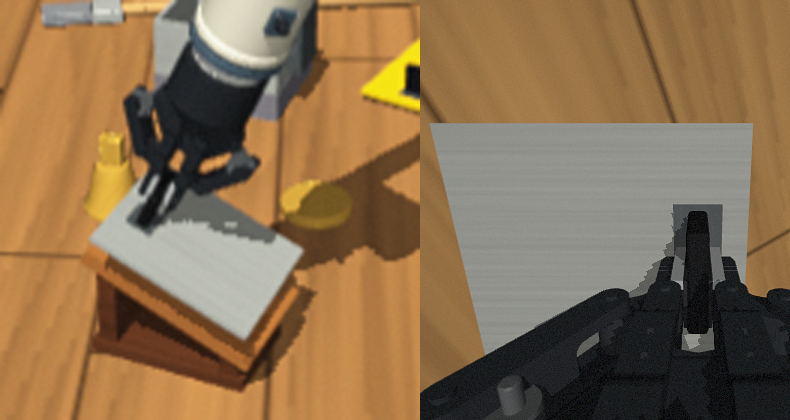

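The lid hovers aligned over the board, parallel to it. Lowering.

Call:
step_arm([
  [[0,0,0],[0,0,0.05],-1],
  [[0,0,0],[0,0,0.09],-1],
  [[0,0,0],[0,0,0.12],-1],
  [[0,0,0],[0,0,0.132],-1],
  [[0,0,0],[0,0,0.132],-1],
])

```text
clock: 8.7
eef_pos: [525.5, 206.3, 120.8]
tcp_rot: [2.721, 0.0, 1.232]
contact_force: [0.6, 0.2, -1.2]
opening: 0.101
grasp_force: 78.9
```

Call:
step_arm([
  [[0,0,0],[0,0,0.005],-1],
  [[0,0,0],[0,0,0.01],-1],
  [[0,0,0],[0,0,0.015],-1],
  [[0,0,0],[0,0,0.015],-1],
])

```text
clock: 9.1
eef_pos: [526.7, 206.3, 118.6]
tcp_rot: [2.721, -0.001, 1.232]
contact_force: [-0.3, 0.6, -2.8]
opening: 0.099
grasp_force: 79.0
```

Call:
step_arm([
  [[0,0,0],[0,0,0.005],-1],
  [[0,0,0],[0,0,0.01],-1],
  [[0,0,0],[0,0,0.01],-1],
])

```text
clock: 9.4
eef_pos: [527.2, 206.5, 118.1]
tcp_rot: [2.72, -0.001, 1.232]
contact_force: [-16.3, 3.6, 21.7]
opening: 0.102
grasp_force: 83.4
```

Call:
step_arm([
  [[0,0,0],[0,0,0.005],-1],
  [[0,0,0],[0,0,0.01],-1],
  [[0,0,0],[0,0,0.01],-1],
])

```text
clock: 9.7
eef_pos: [527.3, 206.4, 118.1]
tcp_rot: [2.719, -0.002, 1.231]
contact_force: [-38.5, 6.0, 52.3]
opening: 0.098
grasp_force: 89.2
```

Contact is made. I'll take the pressing off, then open.

Call:
step_arm([
  [[0,0,0],[0,0,-0.008],-1],
  [[0,0,0],[0,0,-0.015],-1],
  [[0,0,0],[0,0,-0.016],-1],
  [[0,0,0],[0,0,-0.016],-0.6],
  [[0,0,0],[0,0,-0.016],-0.3],
  [[0,0,0],[0,0,-0.016],-0.1],
  [[0,0,0],[0,0,-0.016],0],
  [[0,0,0],[0,0,-0.016],0],
])

```text
clock: 10.5
eef_pos: [527.0, 206.0, 117.7]
tcp_rot: [2.721, -0.0, 1.232]
contact_force: [-0.5, -0.2, -1.0]
opening: 0.499
grasp_force: 0.0
```

Call:
step_arm([
  [[0,0,0],[0,0,-0.1],0],
  [[0,0,0],[0,0,-0.3],0],
  [[0,0,0],[0,0,-0.5],0.2],
  [[0,0,0],[-0.2,0,-0.7],0.5],
  [[0.1,0,0],[-0.4,0,-0.8],1],
  [[0.2,0,0],[-0.6,0,-0.8],1],
  [[0.2,0,0],[-0.6,0,-0.8],1],
])

```text
clock: 11.2
eef_pos: [425.2, 110.8, 265.3]
tcp_rot: [2.878, -0.001, 1.228]
contact_force: [0.3, 0.0, 0.6]
opening: 0.996
grasp_force: 0.0
```

```bash
python3 -c "
from h import *
np.set_printoptions(precision=2,suppress=True)
s=telemetry.sense();cal=imaging.calibration('wrist')
print(s['clock'],s['eef_pos'],s['tcp_rot'],s['contact_force'],s['qpos'])
grab('side','s4.png');grab('wrist','w7.png')
for n,z in [('bell_crown',80),('bell',0)]:
  for d in imaging.mark_of('wrist',n)[:2]: print(n,d['conf'],d['xy'],atz('wrist',d['xy'],z,cal))
a=cv2.imread('pics/s4.png')[180:320,220:360];b=cv2.imread('pics/w7.png')
cv2.imwrite('pics/c4.png',cv2.resize(np.hstack([cv2.resize(a,(420,420),interpolation=2),b]),(800,343)))
"
```

```text
11.2 [425.19 110.76 265.27] [ 2.88 -0.    1.23] [0.27 0.   0.59] [ 0.39 -0.09  2.11 -0.22  0.94  0.84]
bell_crown 0.78 [379.6, 224.9] [584.3   -7.46  80.  ]
bell 0.93 [349.0, 207.8] [583.11  -5.26   0.  ]
bell 0.63 [330.8, 361.4] [ 471.7  -272.16    0.  ]
```

View pics/c4.png

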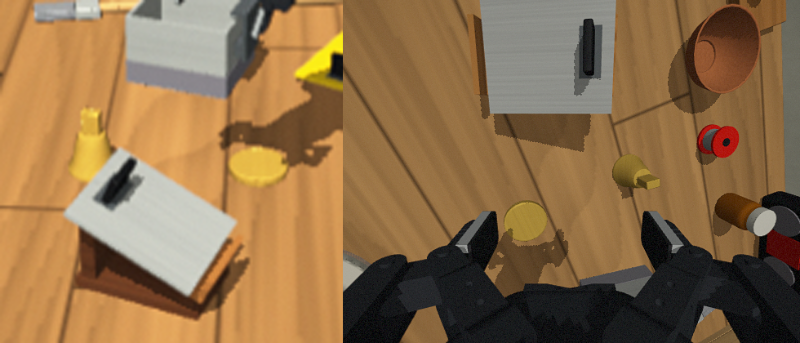

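The lid lies square on the rest, handle end high. The bell stands at about (635,172) in the wrist half, with its crown pointing right-down. I'll move above the bell to see how the crown is turned.

```bash
python3 -c "
from h import *
plan([565,-20,240],tool(-.3,0))"
```

```text
turn [ 0.336  0.006 -0.049] shift [-0.405  0.821  0.343]
```

Call:
step_arm([
  [[0.1,0,-0.01],[-0.1,0.2,0.08],1],
  [[0.2,0,-0.03],[-0.2,0.4,0.16],1],
  [[0.336,0.006,-0.049],[-0.3,0.6,0.25],1],
  [[0.336,0.006,-0.049],[-0.405,0.82,0.343],1],
  [[0.336,0.006,-0.049],[-0.405,0.82,0.343],1],
  [[0.336,0.006,-0.049],[-0.405,0.82,0.343],1],
])

```text
clock: 12.0
eef_pos: [565.1, -19.7, 238.3]
tcp_rot: [-3.139, 0.001, 1.271]
contact_force: [-0.4, -0.4, -1.0]
opening: 0.999
grasp_force: 0.0
```

```bash
python3 -c "
from h import *
np.set_printoptions(precision=2,suppress=True)
s=telemetry.sense();cal=imaging.calibration('wrist')
print(s['clock'],s['eef_pos'],s['tcp_rot'])
grab('wrist','w8.png')
for n,z in [('bell_crown',80),('bell',0)]:
  for d in imaging.mark_of('wrist',n)[:2]: print(n,d['conf'],d['xy'],atz('wrist',d['xy'],z,cal))
P=proj('wrist',[[584,-6,86]],cal)[0].astype(int); print(P)
x0,y0=P-[60,45]; x0=max(x0,0);y0=max(y0,0); print(x0,y0)
b=cv2.imread('pics/w8.png');cv2.imwrite('pics/c5.png',cv2.resize(b[y0:y0+90,x0:x0+120],(720,540),interpolation=2))
"
```

```text
12.0 [565.07 -19.74 238.25] [-3.14  0.    1.27]
bell_crown 0.16 [136.1, 215.8] [414.8    1.33  80.  ]
bell 0.83 [286.5, 164.7] [581.43  -4.85   0.  ]
bell 0.65 [290.5, 176.2] [582.11 -20.54   0.  ]
[291 176]
231 131
```

View pics/c5.png

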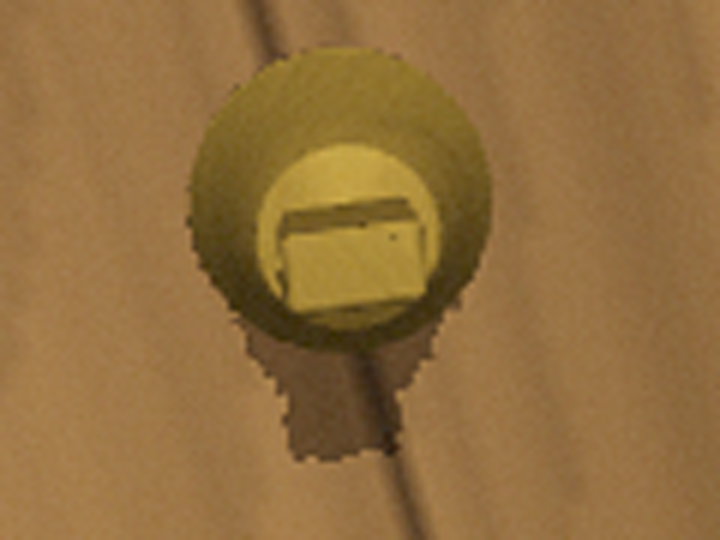

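The crown's top face has corners at (288,235), (418,222), (426,295) and (292,308) in the crop. Its long side is close to the tool's y axis.

```bash
python3 -c "
from h import *
np.set_printoptions(precision=2,suppress=True)
cal=imaging.calibration('wrist')
Q=np.array([atz('wrist',(231+(a+.5)/6-.5,131+(b+.5)/6-.5),86,cal) for a,b in[(288,235),(418,222),(426,295),(292,308)]])
c=Q.mean(0); x=(Q[1]+Q[2]-Q[0]-Q[3])/2; y=(Q[0]+Q[1]-Q[2]-Q[3])/2
print(c,np.linalg.norm(x),np.linalg.norm(y),np.arctan2(x[1],x[0]))
a=np.arctan2(x[1],x[0])
# tool y along bell y: tool x =? two options
for k in (0,np.pi):
  yw=a+k; M=np.column_stack([[np.cos(yw),np.sin(yw),0],[np.sin(yw),-np.cos(yw),0],[0,0,-1]]); print('yaw',yw); plan([c[0],c[1],150],M); 
print(telemetry.sense()['qpos'])
"
```

```text
[582.1   -2.74  86.  ] 22.129162612602453 12.332556998069611 -0.19834772909709783
yaw -0.19834772909709783
turn [-0.    0.    1.87] shift [0.1  0.06 0.45]
yaw 2.9432449244926953
turn [-0.   -0.   -2.13] shift [0.1  0.06 0.45]
[-0.04  0.25  1.76 -0.    1.14  0.26]
```

Call:
step_arm([
  [[0,0,1],[0.1,0.06,0],1],
  [[0,0,1],[0.1,0.06,0],1],
  [[0,0,1],[0.1,0.06,0],1],
  [[0,0,1],[0.1,0.06,0],1],
  [[0,0,1],[0.1,0.06,0],1],
  [[0,0,1],[0.1,0.06,0],1],
])

```text
clock: 12.75
eef_pos: [581.3, -3.1, 240.9]
tcp_rot: [3.141, -0.001, 0.482]
contact_force: [-0.1, -0.1, 0.8]
opening: 1.001
grasp_force: 0.0
```

Call:
step_arm([
  [[0,0,0.87],[0,0,0],1],
  [[0,0,0.87],[0,0,0.1],0.5],
  [[0,0,0.87],[0,0,0.2],0.2],
  [[0,0,0.87],[0,0,0.3],0.2],
  [[0,0,0.87],[0,0,0.4],0.2],
  [[0,0,0.87],[0,0,0.4],0.2],
])

```text
clock: 13.35
eef_pos: [579.7, -3.3, 158.5]
tcp_rot: [3.141, 0.004, -0.197]
contact_force: [-1.2, 0.9, -0.2]
opening: 0.595
grasp_force: 0.0
```

```bash
python3 -c "
from h import *
np.set_printoptions(precision=2,suppress=True)
s=telemetry.sense();print(s['eef_pos'],s['tcp_rot'],s['opening'])
yw=-.198; M=np.column_stack([[np.cos(yw),np.sin(yw),0],[np.sin(yw),-np.cos(yw),0],[0,0,-1]]); plan([582.1,-3,62],M)
"
```

```text
[579.69  -3.28 158.49] [ 3.14  0.   -0.2 ] 0.5950710189464199
turn [0.   0.01 0.  ] shift [ 0.01 -0.    0.48]
```

Call:
step_arm([
  [[0,0.01,0],[0.01,0,0.12],0.2],
  [[0,0.01,0],[0.01,0,0.28],0.2],
  [[0,0.01,0],[0.01,0,0.4],0.2],
  [[0,0.01,0],[0.01,0,0.475],0.2],
  [[0,0.01,0],[0.01,0,0.475],-0.3],
  [[0,0.01,0],[0.01,0,0.475],-1],
  [[0,0.01,0],[0.01,0,0.475],-1],
  [[0,0.01,0],[0.01,0,0.475],-1],
], squeeze=60)

```text
clock: 14.15
eef_pos: [585.2, -4.9, 66.9]
tcp_rot: [-3.141, -0.01, -0.198]
contact_force: [-0.4, 2.1, 6.0]
opening: 0.145
grasp_force: 61.4
```

Call:
step_arm([
  [[0,0,0],[0,0,0],-1],
  [[0,0,0],[0,0,0],-1],
  [[0,0,0],[0,0,-0.02],-1],
  [[0,0,0],[0,0,-0.06],-1],
  [[0,0,0],[0,0,-0.1],-1],
  [[0,0,0],[0,0,-0.1],-1],
], squeeze=80)

```text
clock: 14.75
eef_pos: [584.7, -5.2, 86.7]
tcp_rot: [-3.141, -0.01, -0.198]
contact_force: [0.3, 0.8, -5.4]
opening: 0.144
grasp_force: 78.6
```

Call:
step_arm([
  [[0,0,0],[0,0,-0.15],-1],
  [[0,0,0],[0,0,-0.4],-1],
  [[0,0,0],[0,0,-0.65],-1],
  [[0,0,0],[0,0,-0.77],-1],
  [[0,0,0],[0,0,-0.77],-1],
  [[0,0,0],[0,0,-0.77],-1],
])

```text
clock: 15.35
eef_pos: [582.2, -4.9, 238.6]
tcp_rot: [3.142, -0.007, -0.198]
contact_force: [-0.7, -0.0, -4.6]
opening: 0.142
grasp_force: 79.3
```

```bash
python3 -c "
from h import *
np.set_printoptions(precision=2,suppress=True)
for cam in('side','top','wrist'):
  cal=imaging.calibration(cam);grab(cam,cam+'9.png')
  for n,z in [('tank_keeper',114),('tank_floor',5),('tank',0),('lid',84),('lid_handle',0)]:
    for d in imaging.mark_of(cam,n)[:2]: print(cam,n,round(d['conf'],2),np.array(d['xy']),atz(cam,d['xy'],z,cal))
s=telemetry.sense();print(s['eef_pos'],s['tcp_rot'],s['opening'],s['contact_force'])
yw=-.198; M=np.column_stack([[np.cos(yw),np.sin(yw),0],[np.sin(yw),-np.cos(yw),0],[0,0,-1]]); plan([471,-273,240],M)
"
```

```text
side tank_keeper 0.67 [319.8 180.5] [ 391.27 -272.38  114.  ]
side tank 0.38 [326.  246.7] [366.39 -28.99   0.  ]
side lid 0.93 [365.7 206.7] [ 239.24 -144.97   84.  ]
side lid 0.57 [283.7 269.8] [480.94 218.85  84.  ]
side lid_handle 0.95 [268.1 249.8] [547.71  -2.08   0.  ]
side lid_handle 0.92 [360.8 206. ] [ 241.4  -303.75    0.  ]
top tank_keeper 0.69 [354.9 249.1] [ 407.61 -244.94  114.  ]
top tank_keeper 0.41 [418.4 269.9] [ 347.67 -442.74  114.  ]
top tank_floor 0.83 [358.  231.9] [ 478.87 -270.91    5.  ]
top tank 0.81 [356.1 231.9] [ 479.49 -265.32    0.  ]
top lid 0.81 [357.8 312.2] [ 215.18 -259.07   84.  ]
top lid 0.72 [204.  221.2] [487.3  229.79  84.  ]
top lid_handle 0.62 [348.  302.7] [ 245.85 -239.52    0.  ]
top lid_handle 0.56 [208.5 213.1] [529.43 227.87   0.  ]
wrist tank_keeper 0.57 [542.7 321.4] [ 403.41 -252.47  114.  ]
wrist tank_keeper 0.56 [275.6 280.7] [504.78  12.07 114.  ]
wrist tank 0.95 [489.5 221.4] [ 473.11 -275.14   -0.  ]
wrist lid 0.92 [100.8 312.5] [488.02 220.92  84.  ]
wrist lid 0.91 [497.1 373.9] [ 309.49 -226.58   84.  ]
wrist lid_handle 0.74 [ 71.5 309.1] [455.95 328.63  -0.  ]
[582.75  -4.89 239.36] [-3.14 -0.01 -0.2 ] 0.1423357245415121 [ 0.26 -1.37 -4.62]
turn [-0.   -0.01 -0.  ] shift [-0.28  1.42 -0.01]
```

Call:
step_arm([
  [[0,-0.01,0],[-0.03,0.12,0],-1],
  [[0,-0.01,0],[-0.06,0.32,0],-1],
  [[0,-0.01,0],[-0.1,0.52,0],-1],
  [[0,-0.01,0],[-0.14,0.71,0],-1],
  [[0,-0.01,0],[-0.14,0.71,0],-1],
])

```text
clock: 16.75
eef_pos: [525.5, -142.2, 239.1]
tcp_rot: [3.14, 0.001, -0.201]
contact_force: [-0.8, 0.4, -4.5]
opening: 0.146
grasp_force: 79.6
```

Call:
step_arm([
  [[0,0,0],[-0.03,0.15,0],-1],
  [[0,0,0],[-0.07,0.37,0],-1],
  [[0,0,0],[-0.11,0.57,0],-1],
  [[0,0,0],[-0.14,0.69,0],-1],
  [[0,0,0],[-0.14,0.71,0],-1],
  [[0,0,0],[-0.14,0.71,0],-1],
])

```text
clock: 17.35
eef_pos: [472.0, -272.7, 239.2]
tcp_rot: [-3.141, -0.0, -0.2]
contact_force: [-0.3, 1.1, -5.6]
opening: 0.146
grasp_force: 79.8
```

```bash
python3 -c "
from h import *
np.set_printoptions(precision=2,suppress=True)
for cam in('wrist','side'):
  cal=imaging.calibration(cam);grab(cam,cam+'10.png')
  for n,z in [('tank_keeper',114),('tank_floor',5),('tank',0),('bell',173)]:
    for d in imaging.mark_of(cam,n)[:2]: print(cam,n,round(d['conf'],2),np.array(d['xy']),atz(cam,d['xy'],z,cal))
s=telemetry.sense();print(s['eef_pos'],s['tcp_rot'],s['opening'],s['contact_force'],s['qpos'])
yw=-.198; M=np.column_stack([[np.cos(yw),np.sin(yw),0],[np.sin(yw),-np.cos(yw),0],[0,0,-1]]); plan([472,-274,80],M)
"
```

```text
wrist tank 0.6 [275.5 179.8] [ 472.92 -270.87    0.  ]
wrist bell 0.67 [277.1 230.6] [ 466.3  -271.76  173.  ]
side tank_keeper 0.61 [317.8 180.8] [ 398.15 -269.69  114.  ]
side tank 0.71 [298.6 211.4] [ 464.08 -253.34    0.  ]
side bell 0.86 [296.4 165. ] [ 472.06 -268.39  173.  ]
[ 472.11 -271.97  239.05] [ 3.14  0.   -0.2 ] 0.1404982545304789 [ 0.59  0.5  -4.17] [-0.53  0.22  1.8  -0.    1.12  1.24]
turn [0. 0. 0.] shift [0.   0.01 0.8 ]
```

Call:
step_arm([
  [[0,0,0],[0,0.005,0.1],-1],
  [[0,0,0],[0,0.005,0.25],-1],
  [[0,0,0],[0,0.005,0.4],-1],
  [[0,0,0],[0,0.005,0.55],-1],
  [[0,0,0],[0,0.005,0.68],-1],
  [[0,0,0],[0,0.005,0.76],-1],
  [[0,0,0],[0,0.005,0.8],-1],
  [[0,0,0],[0,0.005,0.8],-1],
])

```text
clock: 18.65
eef_pos: [471.4, -273.0, 78.3]
tcp_rot: [-3.141, 0.002, -0.198]
contact_force: [-0.4, 0.3, -3.6]
opening: 0.136
grasp_force: 79.7
```

Call:
step_arm([
  [[0,0,0],[0,0,0.01],-1],
  [[0,0,0],[0,0,0.02],-1],
  [[0,0,0],[0,0,0.025],-1],
  [[0,0,0],[0,0,0.03],-1],
  [[0,0,0],[0,0,0.03],-1],
])

```text
clock: 19.15
eef_pos: [471.8, -273.3, 73.2]
tcp_rot: [3.141, -0.0, -0.198]
contact_force: [-0.1, 0.3, -3.6]
opening: 0.138
grasp_force: 79.7
```

Call:
step_arm([
  [[0,0,0],[0,0,0.005],-1],
  [[0,0,0],[0,0,0.01],-1],
  [[0,0,0],[0,0,0.01],-1],
])

```text
clock: 19.45
eef_pos: [471.9, -273.4, 72.0]
tcp_rot: [3.142, -0.0, -0.198]
contact_force: [-3.4, 2.2, 8.6]
opening: 0.141
grasp_force: 81.6
```

The bell is on the floor. I'll release gently and withdraw straight up.

Call:
step_arm([
  [[0,0,0],[0,0,-0.002],-0.65],
  [[0,0,0],[0,0,-0.002],-0.5],
  [[0,0,0],[0,0,-0.002],-0.4],
  [[0,0,0],[0,0,-0.002],-0.3],
  [[0,0,0],[0,0,-0.002],-0.3],
  [[0,0,0],[0,0,-0.002],-0.3],
])

```text
clock: 20.05
eef_pos: [471.7, -273.3, 71.4]
tcp_rot: [3.142, 0.0, -0.198]
contact_force: [1.1, 0.3, 0.4]
opening: 0.347
grasp_force: 0.0
```

Call:
step_arm([
  [[0,0,0],[0,0,-0.05],-0.3],
  [[0,0,0],[0,0,-0.2],-0.3],
  [[0,0,0],[0,0,-0.4],-0.3],
  [[0,0,0],[0,0,-0.65],-0.3],
  [[0,0,0],[0,0,-0.9],-0.3],
  [[0,0,0],[-0.3,0,-0.95],-0.3],
  [[0,0,0],[-0.3,0,-0.95],-0.3],
])

```text
clock: 20.75
eef_pos: [410.5, -260.9, 263.9]
tcp_rot: [3.141, -0.001, -0.198]
contact_force: [0.0, 0.8, 0.6]
opening: 0.349
grasp_force: 0.0
```

```bash
python3 -c "
from h import *
np.set_printoptions(precision=2,suppress=True)
s=telemetry.sense();print(s['clock'],s['eef_pos'],s['contact_force'],s['opening'])
for cam in('wrist','side','top'):
  cal=imaging.calibration(cam);grab(cam,cam+'11.png')
  for n,z in [('bell',5),('bell_crown',85),('tank',0),('tank_floor',5),('lid',83),('lid_handle',122)]:
    for d in imaging.mark_of(cam,n)[:2]: print(cam,n,round(d['conf'],2),np.array(d['xy']),atz(cam,d['xy'],z,cal))
"
```

```text
20.75 [ 410.5  -260.88  263.94] [0.02 0.75 0.64] 0.3492258242474042
wrist bell 0.55 [278.6 135.6] [ 464.69 -274.19    5.  ]
wrist bell_crown 0.81 [277.4 134.5] [ 469.09 -273.33   85.  ]
wrist lid 0.56 [312.7 296.3] [ 270.42 -278.     83.  ]
wrist lid_handle 0.82 [283.5 295.2] [ 303.27 -246.81  122.  ]
side bell_crown 0.57 [298.4 190. ] [ 464.67 -253.49   85.  ]
side tank 0.55 [298.3 211.9] [ 464.97 -249.67    0.  ]
side tank 0.23 [323.7 247.6] [373.62 -23.45   0.  ]
side lid 0.82 [282.3 269.8] [484.81 217.66  83.  ]
side lid 0.78 [367.5 207.4] [ 233.48 -142.31   83.  ]
side lid_handle 0.84 [361.2 204.7] [259.4 -87.6 122. ]
side lid_handle 0.64 [270.8 249.8] [518.24 181.04 122.  ]
top bell 0.23 [204.4 222.5] [496.4  239.24   5.  ]
top bell_crown 0.3 [276.  262.4] [362.94  -2.15  85.  ]
top tank 0.37 [284.7 141.9] [784.89 -20.36   0.  ]
top tank_floor 0.9 [356.1 234.1] [ 471.33 -264.59    5.  ]
top tank_floor 0.72 [420.3 271. ] [ 353.87 -477.78    5.  ]
top lid 0.97 [206.4 222.5] [483.51 222.07  83.  ]
top lid 0.56 [408.3 191.9] [ 601.45 -422.94   83.  ]
top lid_handle 0.56 [209.7 209.9] [516.99 208.57 122.  ]
```

```bash
python3 -c "
from rig import r
print(r.sign_off())"
```

```text
the job is handed in; nothing more can be done
None
```

The lid lies on the sloped rest, handle end up, and the bell stands upright on the tank floor. I handed the job in at about 21 s; the last check (network positions, no picture viewed after the bell went in) was consistent with this, but the sign-off returned no verdict.

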